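# Daily stop-button check on a dough sheeter

### The job

Do the daily safety check of the dough sheeter's stop button with the fingertips, gently and gripping nothing. Push the red mushroom button down until it latches and take the fingers off it so that it stays in by itself; then push its wings round clockwise, seen from above, until it springs back up, and let it turn back. Finally press the blue reset button fully in and let it out, but leave the green start button alone and do not shift anything standing on the table.

Things in the scene. Friction and masses are not known exactly. Their poses are not given: they have to be found in the camera images.
- sheeter: tabletop dough sheeter, fixed: cream belt 690 mm long (along its y), 200 wide, top 108 mm above the table; white roller head in its middle, 140 mm along y, 252 high; light grey console in front of the right-hand belt (x -255 to -125, y -360 to -110 mm) with a level dark deck 120 mm above the table that carries the buttons. Origin under the middle at table height, x to the back, y left along the belt
- stop_base: the stop button's fixed yellow disc, 84 mm across and 2 mm thick, at the right-hand end of the console deck; origin on the button's axis at deck height (120 mm above the table), z up along the axis. The black bezel inside it is 33 mm across, its top 9 mm above the deck. This entry carries the whole button
- stop_push (a joint): how far the red mushroom head is pushed down, m: 0 = up, 0.011 = hard stop. Pressed past about 0.0092 it snaps in and then rests latched at about 0.009 when let go; it needs about 3 N at first and 10 N just before the latch. Twisting frees it and its spring lifts it to 0
- stop_twist (a joint): how far the head is turned clockwise seen from above, rad: 0 = rest, end stop 0.9. A light spring returns it to 0. Turning it past about 0.65 while latched draws the latch and the head springs up; this takes about 4 N pushed sideways near the end of a wing
- stop_top (a point): centre of the top of the red domed head, on the button's axis, 44.5 mm above the deck when up (9 mm lower when latched). The round dome is 52 mm across; its axes turn with the head: x along the wings, z up
- stop_wing_a (a point): middle of the outer part of one red wing of the head, 35 mm from the button's axis (+x of the head), 30 mm above the deck when up, 21 mm when latched. The wing sticks out radially from the dome to 44 mm from the axis, is 15 mm thick across and 14 mm high (centred here) with upright sides
- stop_wing_b (a point): the same point on the opposite wing (-x of the head)
- reset (a joint): blue reset button's travel, m: 0 = out, 0.006 = fully in; sprung, 5 N when fully in
- reset_top (a point): centre of the top of the blue reset button's round cap, 26 mm across, 22 mm above the deck when out, in a round aluminium bezel 42 mm across and 12 mm high. Blue and green may change places; their centres are 50 mm apart, the nearer one 105 mm from the stop button's axis
- start (a joint): green start button's travel, m: 0 = out, 0.006 = fully in; to be left alone
- start_top (a point): centre of the top of the green start button's cap, same size as the blue one
- mug_coffee: white and beige striped mug, 84 x 117 x 95 mm high, loose on the table; origin under its centre
- kitchen_timer: red and white wind-up timer, 71 mm across, 69 mm high, loose on the table; origin under its centre
- salt_shaker: salt shaker of glass with a grey cap, 44 mm across, 90 mm high, standing loose just in front of the console; origin under its centre
- spoon: steel spoon, 188 x 39 x 16 mm, lying loose on the table in front of the roller head; origin under its centre, x along it
- tea_canister: grey canister with a wooden lid, 87 mm across, 120 mm high, loose on the table in front of the left-hand belt; origin under its centre
- honey_jar: honey jar with a white lid, 64 mm across, 97 mm high, loose on the table at the left; origin under its centre

How it is judged (in metres and radians):
On the way, in this order (a step that is already met when the one before it is completed fails the run):
1. the fingers push the red head in past its latch (value of joint stop_push above 0.008 m and contact force between the fingers and stop_base above 0.5 N), for 0.1 s.
2. with the fingers off it, the head stays in (value of joint stop_push above 0.0075 m and contact force between the fingers and stop_base below 0.1 N and value of joint stop_twist below 0.15 rad), for 0.2 s.
3. the fingers turn the head clockwise (value of joint stop_twist above 0.5 rad and contact force between the fingers and stop_base above 0.3 N).
4. the head is up, turned back and left alone (value of joint stop_push below 0.0015 m and value of joint stop_twist below 0.12 rad and contact force between the fingers and stop_base below 0.1 N), for 0.2 s.
5. the blue reset button is pressed fully in with the stop button up (value of joint reset above 0.0045 m and value of joint stop_push below 0.0015 m), for 0.05 s.
At the end, for the whole second after the job is handed in: the stop button is up (within 1.5 mm) and turned back (within 0.12 rad), the blue and green buttons are out (within 1 mm) (value of joint stop_push below 0.0015 m and value of joint stop_twist below 0.12 rad and value of joint each of reset, start below 0.001 m); the robot touches nothing.
It fails at once if the green start button is pressed (more than 1.5 mm) (value of joint start above 0.0015 m).
It fails at once if the stop button is rammed or squeezed (more than 45 N) (contact force between the fingers and stop_base above 45 N).
It fails at once if the arm hits the machine (more than 45 N) (contact force between the arm and sheeter above 45 N).
It fails at once if something standing on the table (the striped coffee mug, the red kitchen timer, the salt shaker, the spoon, the tea canister, the honey jar) is shifted or lifted by more than 15 mm (distance of any of mug_coffee, kitchen_timer, salt_shaker, spoon, tea_canister, honey_jar from where it was at the start of the episode above 0.015 m).
It also fails if it takes over 64 s, if anything falls off the work surface, if the arm or the gripper's body presses on something with over 40 N, if the wrist force passes 120 N, or if a joint passes its speed limit or range.

### The arm

A 6-joint arm with a two-finger parallel gripper is mounted at the origin on a cart in front of the work surface, level with it; the furniture and walls round the work are solid. World frame = base frame: x ahead of the robot, y to its left, z up, the work surface at z = 0. Lengths are in mm, angles in rad, forces in N, time in s.
With the tool pointing down it reaches from about 350 to 975 mm from the base axis. Payload 7.1 kg.
Tool frame: the origin (TCP) lies on the front face of the gripper's body, between the roots of the fingers; the fingertips stand 80 mm ahead of it and the grasp point (between the pads) lies 61 mm ahead of it; z points along the fingers, y is the line along which they close (so a half turn about z gives the same grasp; the last joint's range is limited). The gripper opens to 88 mm and grips with 3 to 60 N. Pads are 20 mm wide; open, the fingers measure 115 mm over their backs; the gripper's body (75 mm by 178 mm) begins 61 mm behind the grasp point.
Start: joints at [1.158, 0.423, 1.63, -0, 1.089, -0.019], TCP at [239.781, 577.157, 302.675] pointing down, gripper open.
Joint ranges: [-3, 3], [-0.9, 2.11], [0.09, 2.58], [-1.31, 4.45], [0.11, 2.69], [-2.54, 2.54]. Speed limits (rad/s): [2.39, 2.39, 3.01, 3.14, 3.14, 3.14].

### API

Orientations are given as a rotation vector (axis times angle).
In Python, from workcell import readout, vision, close_job gives the robot as it stands.
- The arm moves only by the tool servo_tool, never from a script. Its argument "plan" is a list that holds one entry, the list of rows, each a list of 7 numbers: the gripper command: -1 is fully open, 1 is shut, values between are in proportion, then the shift along the world's x, y, z in units of 40 mm (1.0 is 40 mm), then the turn, a rotation vector about the world's x, y, z in units of 5 degrees (1.0 is 5 degrees). A call has 1 to 5 rows; each row shifts and turns the commanded pose from where the row before left it; what a row does not reach is not made up. A row lasts 1/12 s, in which the tool goes at most 41.7 mm and 7.16 degrees, less where a joint would pass 70% of its speed; a pose out of reach is approached as far as the arm can. A call is refused whole if a number of a shift passes 1 or a number of a turn 1, either way. A call with a gripper value outside its range is refused whole. The fingers move at their own pace and stop on an object; the grip force is fixed at half the most. Time passes only in rows, so rows that do not move let the fingers close. It gives the time, the measured TCP pose, the force, the opening and the grip force at its end, in the units of the state.
- readout.get_obs(): the state, without advancing time (a new reading comes with each control period).
- vision.get_image(name): name is "scene" or "top" or "wrist"; returns the picture (480x640x3 uint8, red, green, blue); there is no depth.
- vision.camera_params(name): a dict with "fx", "fy", "cx", "cy" (pixels), "rvec" (rotation vector, rad) and "tvec" (3), from world to camera coordinates, as OpenCV has them; the wrist camera has in their place "hand_eye" (4x4, takes a point from camera to tool coordinates, whose origin is the TCP and whose axes are the flange's). Camera axes: x right, y down, z forward; pixel columns grow to the right and rows downward; lengths in mm; the calibration is good to about 2 mm. A picture is of the moment at which its call begins: read the wrist's pose just before it. camera_params takes no time and is no camera call.
- close_job(): hands the job in; it is judged then, once.
The state is a dict: "t": time; "qpos": joint angles; "qvel": joint speeds; "joint_torque": joint torques, N m; "ee_pos": TCP position; "orientation": TCP orientation; "ft_force": force on the tool from outside, world axes, zero at the start; "moment": the same for the moment, N m; "width": finger opening in mm; "grasp_force": force on a finger pad.
Only numpy, scipy, OpenCV 4.12 (cv2) and the standard library are available. Lean on these libraries where they do the work, as an engineer would, in place of code of your own. Each camera call takes 0.05 s, during which the arm holds its last target. There are 200 camera calls.

## Working session

There is one attempt and no reset: what is moved stays moved. The work goes in short steps, Python scripts to look and compute and a tool call to move; the robot and the scene stay as the last step left them, time stands still between calls to the robot, and variables do not carry over. Pictures are saved under pics/ and viewed, at most 10 in all, crops included, and the job is handed in when it is done.

Besides the shell and the picture viewer there is one more tool, called after "Emit:" in YAML: its name, and indented under it one key for each argument. servo_tool: Moves the arm, as the interface text tells. Its arguments: {"type":"object","properties":{"plan":{"type":"array"}},"required":["plan"]}

```bash
mkdir -p pics; cat > h.py <<'E'
import numpy as np, cv2
from workcell import readout, vision, close_job
def cam(n):
    p=vision.camera_params(n)
    K=np.array([[p['fx'],0,p['cx']],[0,p['fy'],p['cy']],[0,0,1.]])
    if 'rvec' in p:
        R=cv2.Rodrigues(np.array(p['rvec'],float))[0]; t=np.array(p['tvec'],float)
        return K,R.T,-R.T@t
    o=readout.get_obs(); H=np.array(p['hand_eye'])
    Rt=cv2.Rodrigues(np.array(o['orientation'],float))[0]
    return K,Rt@H[:3,:3],Rt@H[:3,3]+np.array(o['ee_pos'])
def plane(c,uv,z):
    K,R,C=c; d=R@np.linalg.inv(K)@np.array([uv[0],uv[1],1.]); return C+d*(z-C[2])/d[2]
def proj(c,P):
    K,R,C=c; q=K@(R.T@(np.array(P,float)-C)); return q[:2]/q[2]
def grab(n,f):
    c=cam(n); im=vision.get_image(n)[:,:,::-1].copy(); cv2.imwrite('pics/'+f,im); return c,im
def blobs(im,kind,amin=60):
    h=cv2.cvtColor(im,cv2.COLOR_BGR2HSV); H,S,V=[h[:,:,i].astype(int) for i in range(3)]
    m={'red':((H<8)|(H>172))&(S>140)&(V>60),'yellow':(H>20)&(H<35)&(S>140)&(V>100),
       'blue':(H>98)&(H<130)&(S>120)&(V>50),'green':(H>45)&(H<90)&(S>100)&(V>40)}[kind].astype(np.uint8)
    n,l,s,ce=cv2.connectedComponentsWithStats(m)
    return [(s[i,4],ce[i].round(1),s[i,:4],(l==i)) for i in range(1,n) if s[i,4]>amin]
E
python3 - <<'E'
from h import *
for n in('scene','top'):
    c,im=grab(n,n+'0.png'); print(n,c[2].round())
    for k in('red','yellow','blue','green'):
        for b in blobs(im,k): print(k,b[0],b[1],b[2],plane(c,b[1],140).round())
print(readout.get_obs())
E
```

```text
scene [-157. -704. 1507.]
red 210 [364.5 257.9] [357 246  16  24] [547. -96. 140.]
red 442 [464.7 351.1] [453 340  25  23] [ 523. -499.  140.]
red 145 [521.5 452.1] [513 447  18  11] [ 411. -758.  140.]
yellow 228 [363.5 265.9] [351 254  27  21] [ 524. -114.  140.]
yellow 335 [482.2 438.7] [445 408  62  62] [ 369. -673.  140.]
green 81 [186.9 165.9] [181 159  12  13] [380. 610. 140.]
top [ 296.   41. 1712.]
red 363 [483.  242.3] [473 232  22  22] [ 559. -445.  140.]
red 200 [372.  247.7] [360 240  26  16] [545. -96. 140.]
red 94 [564.6 274.6] [560 268  10  14] [ 455. -694.  140.]
yellow 144 [557.1 241. ] [548 235  17  15] [ 561. -679.  140.]
yellow 115 [375.5 241.2] [363 236  22  15] [ 565. -108.  140.]
yellow 196 [368.1 255.3] [358 244  25  19] [521. -84. 140.]
yellow 67 [568.3 256.6] [565 249   9  14] [ 512. -711.  140.]
yellow 1382 [534.2 293.9] [517 270  35  48] [ 396. -595.  140.]
green 126 [130.7 296.9] [123 290  16  15] [398. 646. 140.]
{'t': 0.1, 'qpos': array([ 1.15801426e+00,  4.23759479e-01,  1.63059312e+00, -2.65720064e-06,
        1.08858578e+00, -1.90068205e-02]), 'qvel': array([ 0.00047239, -0.00063667, -0.00281317, -0.00165886, -0.0007614 ,
       -0.00104186]), 'joint_torque': array([-3.23135791e-04, -5.45619392e+01, -2.74323606e+01,  6.44279947e-02,
        1.87827501e-02,  3.44116458e-06]), 'ee_pos': array([239.62593253, 576.82526729, 301.99047475]), 'orientation': array([-6.14494214e-01, -3.08061685e+00,  2.06539032e-03]), 'ft_force': array([ 1.48913884,  0.88677882, -0.49342983]), 'moment': array([0.02722172, 0.01095489, 0.0242774 ]), 'grasp_force': 0.0, 'width': 87.94433187240561}
```

View pics/top0.png

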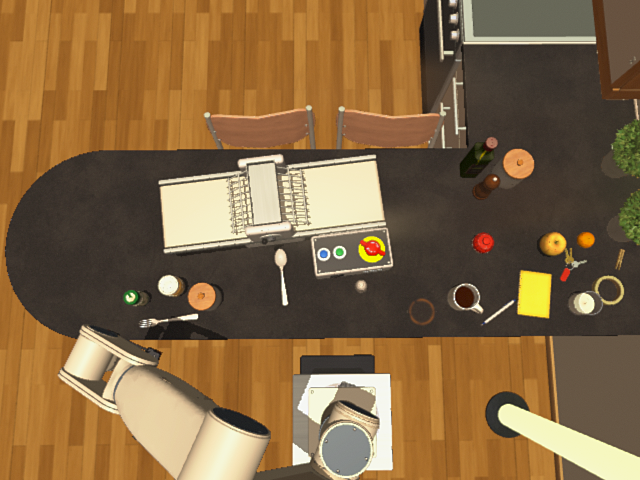

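View pics/scene0.png

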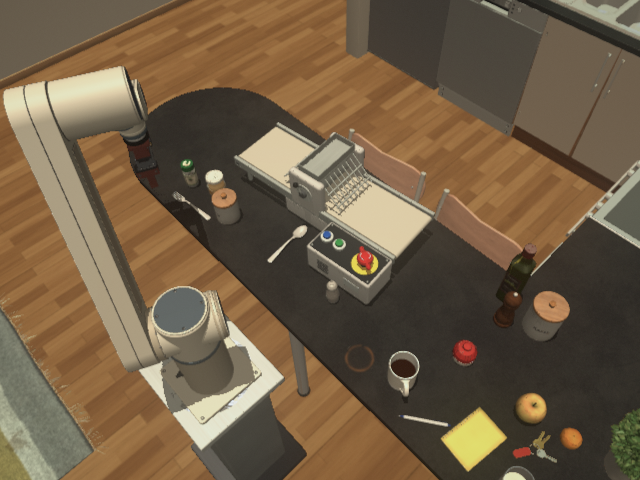

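Top view: stop button at px (372,248), blue at (323,254), green at (340,252), salt shaker at (361,286). I'll move to a hover near the stop button with closed fingers.

Emit:
servo_tool:
  plan:
    - [[1,0.3,-0.8,0.1,0,0,-1],[1,0.3,-0.8,0.1,0,0,-1],[1,0.3,-0.8,0.1,0,0,-1],[1,0.3,-0.8,0.1,0,0,-1],[1,0.3,-0.8,0.1,0,0,-1]]

```text
t: 0.52
ee_pos: [299.8, 415.5, 322.4]
orientation: [-1.272, -2.872, 0.001]
ft_force: [0.7, 0.7, 0.5]
width: 57.8
grasp_force: 0.0
```

Emit:
servo_tool:
  plan:
    - [[1,0.3,-0.8,0.1,0,0,-1],[1,0.3,-0.8,0.1,0,0,-1],[1,0.3,-0.8,0.1,0,0,-1],[1,0.3,-0.8,0.1,0,0,-1],[1,0.3,-0.8,0.1,0,0,-1]]

```text
t: 0.93
ee_pos: [359.8, 255.5, 342.7]
orientation: [-1.864, -2.529, 0.0]
ft_force: [1.0, -0.1, -0.1]
width: 24.9
grasp_force: 0.0
```

Emit:
servo_tool:
  plan:
    - [[1,0.3,-0.8,0.1,0,0,-1],[1,0.3,-0.8,0.1,0,0,-1],[1,0.3,-0.8,0.1,0,0,-1],[1,0.3,-0.8,0.1,0,0,-1],[1,0.3,-0.8,0.1,0,0,-1]]

```text
t: 1.35
ee_pos: [419.8, 95.5, 362.8]
orientation: [-2.367, -2.065, 0.0]
ft_force: [0.6, 0.0, 0.0]
width: 0.2
grasp_force: 0.0
```

Emit:
servo_tool:
  plan:
    - [[1,0.3,-0.8,0.1,0,0,-1],[1,0.3,-0.8,0.1,0,0,-1],[1,0.3,-0.8,0.1,0,0,-1],[1,0.3,-0.8,0.1,0,0,-1],[1,0.3,-0.8,0.1,0,0,-1]]

```text
t: 1.77
ee_pos: [479.8, -64.6, 382.7]
orientation: [-2.758, -1.503, 0.0]
ft_force: [0.6, 0.7, 0.7]
width: 0.5
grasp_force: 0.0
```

```bash
python3 - <<'E'
from h import *
o=readout.get_obs(); print(o['t'],o['ee_pos'].round(1),o['orientation'].round(3),o['qpos'].round(2))
c,im=grab('wrist','w1.png'); print(c[2].round(),c[1].round(2))
for k in('red','yellow','blue','green'):
    for b in blobs(im,k): print(k,b[0],b[1],b[2],plane(c,b[1],142).round(1))
E
```

```text
1.7667 [479.8 -64.6 382.7] [-2.758 -1.503  0.   ] [-0.16  0.12  1.85  0.    1.17  0.41]
[522.   2. 465.] [[ 0.84 -0.52 -0.16]
 [-0.54 -0.8  -0.24]
 [ 0.    0.29 -0.96]]
red 3004 [403.5 216.1] [375 165  58 103] [ 544.  -101.3  142. ]
red 1117 [545.5 427.3] [515 417  58  27] [ 558.6 -379.3  142. ]
yellow 388 [421.8 178.3] [406 164  32  25] [573. -81. 142.]
blue 776 [289.   65.8] [275  49  29  34] [527.5  52.1 142. ]
green 678 [328.8 117.3] [315 102  29  31] [533.1   3.1 142. ]
```

View pics/w1.png

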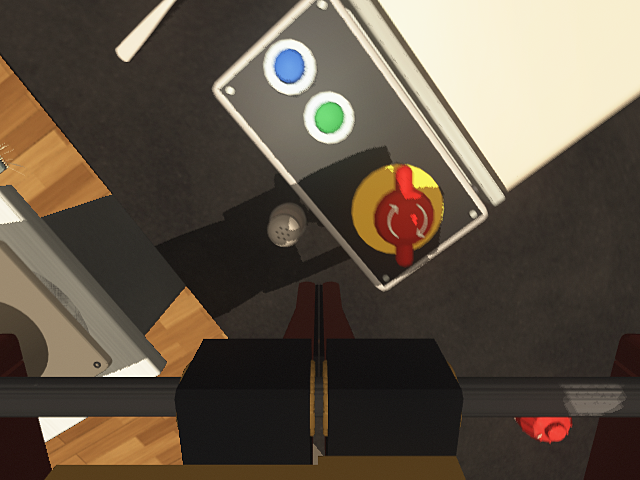

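Wrist view: blue cap at px (289,66), green at (329,117), stop dome about (404,216) with wings from (404,167) up to (404,265); the shaker is at (287,225).

```bash
python3 - <<'E'
from h import *
p=vision.camera_params('wrist');o=readout.get_obs()
c=cam('wrist'); im=cv2.imread('pics/w1.png')
h=cv2.cvtColor(im,cv2.COLOR_BGR2HSV).astype(int)
m=(((h[:,:,0]<8)|(h[:,:,0]>172)|((h[:,:,0]>15)&(h[:,:,0]<38)))&(h[:,:,1]>120)&(h[:,:,2]>40)).astype(np.uint8)
m[:, :340]=0; m[:150]=0; m[280:]=0; m[:,460:]=0
# disc outline: map hull pixels to z=122, fit circle robustly (wing/dome points trimmed)
cs=max(cv2.findContours(m,0,1)[0],key=cv2.contourArea)[:,0]
P=np.array([plane(c,q,122)[:2] for q in cs])
g=np.ones(len(P),bool)
for _ in range(8):
    A=np.c_[2*P[g],np.ones(g.sum())]; s=np.linalg.lstsq(A,(P[g]**2).sum(1),rcond=None)[0]
    r=np.sqrt(s[2]+s[:2]@s[:2]); e=abs(np.hypot(*(P-s[:2]).T)-r); g=e<max(1.5,np.median(e)*2)
print('disc',s[:2].round(1),'r',r.round(1),g.sum(),len(g))
b=max([b for b in blobs(im,'red') if b[1][1]<300],key=lambda b:b[0])
ys,xs=np.nonzero(b[3])
a=plane(c,(xs[ys<=168].mean(),ys.min()),157)[:2]; d=plane(c,(xs[ys>=263].mean(),ys.max()),157)[:2]
print('tips at wing top',a.round(1),d.round(1),'len',np.linalg.norm(a-d).round(1),'mid',(a+d)/2,'ang',np.degrees(np.arctan2(*(a-d)[::-1])).round(1))
t,it=cam('top'),cv2.imread('pics/top0.png')
b=[b for b in blobs(it,'red') if abs(b[1][0]-372)<5][0]; print('top cam red',plane(t,b[1],155).round(1))
R=cv2.Rodrigues(o['orientation'])[0]; print('tool y ang',np.degrees(np.arctan2(R[1,1],R[0,1])).round(1))
E
```

```text
disc [ 546.2 -105.3] r 42.5 241 411
tips at wing top [567.  -65.7] [ 524.5 -142.2] len 87.5 mid [ 545.74479748 -103.95821422] ang 61.0
top cam red [542.5 -95.1 155. ]
tool y ang -33.2
```

Disc radius 42.5 (should be 42) and wing span 87.5 (88) both agree: axis at about (546,-104), wings at 61°. I'll approach above the dome.

Emit:
servo_tool:
  plan:
    - [[1,0.33,-0.2,-0.64,0,0,0],[1,0.33,-0.2,-0.64,0,0,0],[1,0.33,-0.2,-0.64,0,0,0],[1,0.33,-0.2,-0.64,0,0,0],[1,0.33,-0.19,-0.64,0,0,0]]

```text
t: 2.23
ee_pos: [546.0, -102.9, 253.2]
orientation: [-2.755, -1.509, 0.0]
ft_force: [0.5, 0.3, 0.9]
width: 0.3
grasp_force: 0.0
```

Emit:
servo_tool:
  plan:
    - [[1,0,0,-0.15,0,0,0],[1,0,0,-0.12,0,0,0],[1,0,0,-0.1,0,0,0],[1,0,0,0,0,0,0]]

```text
t: 2.57
ee_pos: [545.2, -102.3, 240.7]
orientation: [2.755, 1.51, -0.001]
ft_force: [-2.0, -1.0, 4.4]
width: 0.3
grasp_force: 2.4
```

Emit:
servo_tool:
  plan:
    - [[1,0,0,-0.06,0,0,0],[1,0,0,-0.06,0,0,0],[1,0,0,-0.05,0,0,0],[1,0,0,0,0,0,0],[1,0,0,0,0,0,0]]

```text
t: 2.98
ee_pos: [545.7, -102.2, 235.3]
orientation: [2.753, 1.509, 0.003]
ft_force: [-1.2, -1.6, 5.3]
width: 0.4
grasp_force: 2.7
```

Emit:
servo_tool:
  plan:
    - [[1,0,0,-0.03,0,0,0],[1,0,0,-0.03,0,0,0],[1,0,0,0,0,0,0],[1,0,0,0,0,0,0]]

```text
t: 3.32
ee_pos: [545.8, -102.2, 233.2]
orientation: [2.753, 1.509, 0.003]
ft_force: [-2.6, -0.8, 8.1]
width: 0.4
grasp_force: 3.9
```

Emit:
servo_tool:
  plan:
    - [[1,0,0,-0.03,0,0,0],[1,0,0,-0.02,0,0,0],[1,0,0,0,0,0,0],[1,0,0,0,0,0,0]]

```text
t: 3.65
ee_pos: [546.2, -102.2, 232.8]
orientation: [2.752, 1.509, 0.004]
ft_force: [-6.3, 0.3, 21.8]
width: 0.7
grasp_force: 10.8
```

Hard stop felt (22 N). Now I'll lift off and look.

Emit:
servo_tool:
  plan:
    - [[1,0,0,0.1,0,0,0],[1,0,0,0.4,0,0,0],[1,-0.1,0,0.5,0,0,0],[1,-0.2,0,0.5,0,0,0],[1,0,0,0,0,0,0]]

```text
t: 4.07
ee_pos: [534.1, -102.2, 293.5]
orientation: [2.751, 1.508, 0.008]
ft_force: [0.4, -1.3, 1.1]
width: 0.5
grasp_force: 0.0
```

```bash
python3 - <<'E'
from h import *
o=readout.get_obs(); print(o['t'],o['ee_pos'].round(1),o['ft_force'].round(1))
c,im=grab('wrist','w2.png')
for k in('red','blue','green'):
    for b in blobs(im,k): print(k,b[0],b[1],b[2],plane(c,b[1],142).round(1))
E
```

```text
4.0667 [ 534.1 -102.2  293.5] [ 0.4 -1.3  1.1]
red 5082 [324.6 233.9] [286 172  79 113] [545.1 -93.4 142. ]
red 2286 [525.5 461.4] [493 439  68  41] [ 578.9 -334.4  142. ]
blue 1681 [153.9  34.3] [132  10  44  50] [526.8  54.  142. ]
green 1493 [217.1 108.2] [196  86  42  45] [533.    4.4 142. ]
```

View pics/w2.png

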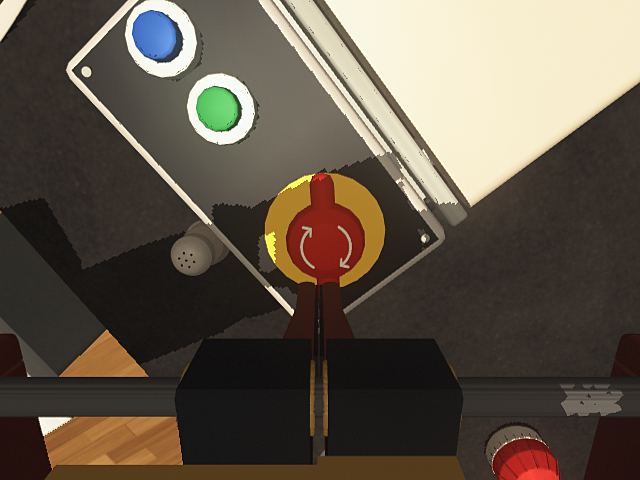

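Wrist view: dome centred at about px (326,248) on the disc centred at (325,230), wing unturned.

```bash
python3 - <<'E'
from h import *
c=cam('wrist')
print('disc',plane(c,(325,230.5),122).round(1))
for z in(155.5,164.5): print(z,plane(c,(326,248),z).round(1))
print('wing tip',plane(c,(321,173),148).round(1),plane(c,(321,173),157).round(1))
A=np.array([546,-104])
for z in(155.5,164.5): print(z,proj(c,[*A,z]))
# dome widest width in px -> distance
im=cv2.imread('pics/w2.png'); b=max(blobs(im,'red'),key=lambda b:b[0]); ys,xs=np.nonzero(b[3])
w=max((xs[ys==r].max()-xs[ys==r].min(),r) for r in range(215,265)); print(w)
K,R,C=c
for z in(135,144): 
    q=R.T@(np.array([*A,z])-C); print(z,'exp width',52*K[0,0]/q[2])
E
```

```text
disc [544. -96. 122.]
155.5 [542.9 -97.5 155.5]
164.5 [544.2 -95.  164.5]
wing tip [564.  -58.7 148. ] [564.5 -57.8 157. ]
155.5 [336.03107868 253.93063107]
164.5 [336.8087457 258.8510993]
(np.int64(78), 241)
135 exp width 78.87682001393632
144 exp width 81.68512510721098
```

Centre estimates disagree by 8 mm in y; I'll resolve that with a fixed-radius disc fit in both wrist pictures.

```bash
python3 - <<'E'
from h import *
K,R,C=cam('wrist'); o=readout.get_obs()
# rebuild camera pose of w1
p=vision.camera_params('wrist'); H=np.array(p['hand_eye'])
R1=cv2.Rodrigues(np.array([-2.758,-1.503,0]))[0]; c1=(K,R1@H[:3,:3],R1@H[:3,3]+np.array([479.8,-64.6,382.7]))
rng=np.random.default_rng(0)
for f,c,box in(('w1',c1,(340,150,460,280)),('w2',(K,R,C),(240,150,410,300))):
    im=cv2.imread(f'pics/{f}.png'); h=cv2.cvtColor(im,cv2.COLOR_BGR2HSV).astype(int)
    m=((h[:,:,0]>15)&(h[:,:,0]<38)&(h[:,:,1]>120)&(h[:,:,2]>60)).astype(np.uint8)
    k=np.zeros_like(m); x0,y0,x1,y1=box; k[y0:y1,x0:x1]=1; m*=k
    hull=cv2.convexHull(np.argwhere(m)[:,::-1].astype(np.int32).copy())[:,0]
    mm=np.zeros_like(m); cs=np.vstack([q[:,0] for q in cv2.findContours(m,0,1)[0]])
    P=np.array([plane(c,q,122)[:2] for q in cs]); best=(0,)
    for _ in range(3000):
        a,b=P[rng.choice(len(P),2,False)]; d=b-a; L=np.linalg.norm(d)
        if L<40 or L>84: continue
        for s in(1,-1):
            q=(a+b)/2+s*np.array([-d[1],d[0]])/L*np.sqrt(42**2-L*L/4)
            n=(abs(np.hypot(*(P-q).T)-42)<1).sum()
            if n>best[0]: best=(n,q)
    n,q=best; print(f,'hullbox',hull.min(0),hull.max(0),'centre',q.round(1),n,len(P))
    im2=im.copy(); th=np.linspace(0,6.28,60)
    for z,r in((122,42),):
        for t in th: cv2.circle(im2,tuple(int(v) for v in proj(c,[q[0]+r*np.cos(t),q[1]+r*np.sin(t),z]).round()),1,(255,0,0),-1)
    cv2.imwrite(f'pics/{f}c.png',im2)
a=cv2.imread('pics/w1c.png')[140:290,320:480]; b=cv2.imread('pics/w2c.png')[150:300,240:400]
cv2.imwrite('pics/fit.png',cv2.resize(np.hstack([a,b]),None,fx=2.4,fy=2.4))
E
```

```text
w1 hullbox [351 163] [443 254] centre [542.9 -99.3] 214 430
w2 hullbox [264 172] [385 287] centre [542.5 -97.7] 260 563
```

View pics/fit.png

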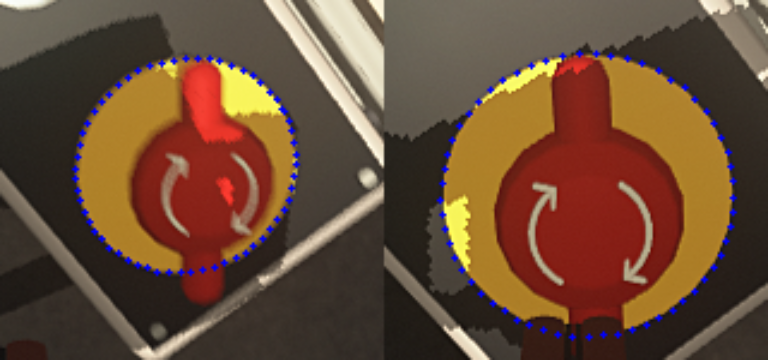

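Both fits agree: axis at (542.7,-98.5), wings at 61.5°, head latched (its height matches). I'll open to about 64 mm, turn to straddle the dome, and centre on the axis.

Emit:
servo_tool:
  plan:
    - [[-0.45,0.1,0.05,0,0,0,-0.95],[-0.45,0.115,0.05,0,0,0,-0.95],[-0.45,0,0,0,0,0,-0.95],[-0.45,0,0,0,0,0,-0.95],[-0.45,0,0,0,0,0,-0.95]]

```text
t: 4.53
ee_pos: [542.0, -98.0, 288.3]
orientation: [-3.008, -0.905, 0.001]
ft_force: [-0.2, 0.3, 0.2]
width: 30.3
grasp_force: 0.0
```

Emit:
servo_tool:
  plan:
    - [[-0.45,0,0,0,0,0,-0.95],[-0.45,0,0,0,0,0,-0.95],[-0.45,0,0,0,0,0,-0.95],[-0.45,0,0,0,0,0,-0.95],[-0.45,0,0,0,0,0,0]]

```text
t: 4.95
ee_pos: [542.0, -98.0, 288.3]
orientation: [-3.116, -0.397, 0.001]
ft_force: [-0.3, -0.6, 0.3]
width: 62.5
grasp_force: 0.0
```

```bash
python3 - <<'E'
from h import *
o=readout.get_obs(); print(o['t'],o['ee_pos'].round(1),o['width'],o['qpos'].round(2))
R=cv2.Rodrigues(o['orientation'])[0]; print('tool y ang',np.degrees(np.arctan2(R[1,1],R[0,1])).round(1),R[:,2].round(3))
c,im=grab('wrist','w3.png')
E
```

```text
4.95 [542.  -98.  288.3] 62.52791583730308 [-0.2   0.33  1.81  0.    1.    1.12]
tool y ang -75.5 [-0.001  0.    -1.   ]
```

View pics/w3.png

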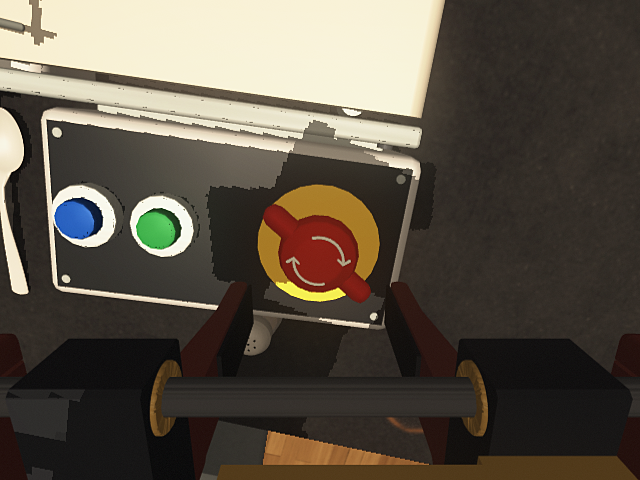

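The fingers straddle the dome ccw of the wings; wings run from px (275,217) to (360,290). I'll descend to beside them.

Emit:
servo_tool:
  plan:
    - [[-0.45,0,0,-0.4,0,0,0],[-0.45,0,0,-0.4,0,0,0],[-0.45,0,0,-0.4,0,0,0],[-0.45,0,0,-0.4,0,0,0],[-0.45,0,0,-0.3,0,0,0]]

```text
t: 5.42
ee_pos: [541.8, -98.2, 211.3]
orientation: [-3.115, -0.406, 0.002]
ft_force: [-0.1, 0.2, 0.2]
width: 63.9
grasp_force: 0.0
```

Emit:
servo_tool:
  plan:
    - [[-0.45,0,0,0,0,0,-0.6],[-0.45,0,0,0,0,0,-0.6],[-0.45,0,0,0,0,0,-0.6],[-0.45,0,0,0,0,0,-0.6],[-0.45,0,0,0,0,0,-0.6]]

```text
t: 5.83
ee_pos: [542.5, -98.3, 212.5]
orientation: [3.142, -0.009, 0.0]
ft_force: [0.2, 0.6, -1.8]
width: 63.6
grasp_force: 0.3
```

Emit:
servo_tool:
  plan:
    - [[-0.45,0,0,0,0,0,-0.6],[-0.45,0,0,0,0,0,-0.6],[-0.45,0,0,0,0,0,-0.6],[-0.45,0,0,0,0,0,-0.6],[-0.45,0,0,0,0,0,-0.6]]

```text
t: 6.25
ee_pos: [542.4, -98.3, 212.5]
orientation: [-3.113, 0.419, -0.0]
ft_force: [-0.4, 0.7, -0.6]
width: 63.5
grasp_force: 0.6
```

```bash
python3 - <<'E'
from h import *
o=readout.get_obs(); print(o['t'],o['ee_pos'].round(1),o['width'],o['qpos'].round(2),o['ft_force'].round(1),o['moment'].round(2))
R=cv2.Rodrigues(o['orientation'])[0]; print('tool y ang',np.degrees(np.arctan2(R[1,1],R[0,1])).round(1),R[:,2].round(3))
E
```

```text
6.25 [542.4 -98.3 212.5] 63.492349898956164 [-0.2   0.44  1.86  0.    0.85  1.64] [-0.4  0.7 -0.6] [0.08 0.06 0.01]
tool y ang -105.3 [ 0.  0. -1.]
```

Emit:
servo_tool:
  plan:
    - [[-0.45,0,0,0,0,0,-0.7],[-0.45,0,0,0,0,0,-0.7],[-0.45,0,0,0,0,0,-0.7],[-0.45,0,0,0,0,0,-0.7],[-0.45,0,0,0,0,0,-0.7]]

```text
t: 6.67
ee_pos: [542.3, -98.1, 212.6]
orientation: [-3.013, 0.888, 0.001]
ft_force: [-0.8, 2.3, 1.8]
width: 63.7
grasp_force: 1.7
```

Emit:
servo_tool:
  plan:
    - [[-0.45,0,0,0,0,0,-0.6],[-0.45,0,0,0,0,0,-0.6],[-0.45,0,0,0,0,0,-0.6],[-0.45,0,0,0,0,0,0]]

```text
t: 7.0
ee_pos: [542.3, -98.0, 212.7]
orientation: [-2.934, 1.121, 0.001]
ft_force: [-1.1, 2.3, 3.2]
width: 63.6
grasp_force: 1.8
```

```bash
python3 - <<'E'
from h import *
o=readout.get_obs(); print(o['t'],o['ee_pos'].round(1),o['width'],o['qpos'].round(2),o['ft_force'].round(1),o['moment'].round(2))
R=cv2.Rodrigues(o['orientation'])[0]; print('tool y ang',np.degrees(np.arctan2(R[1,1],R[0,1])).round(1),R[:,2].round(3))
c,im=grab('wrist','w4.png')
E
```

```text
7.0 [542.3 -98.  212.7] 63.6148949667872 [-0.2   0.44  1.86  0.    0.85  2.1 ] [-1.1  2.3  3.2] [0.65 0.21 0.15]
tool y ang -131.8 [-0.     0.001 -1.   ]
```

View pics/w4.png

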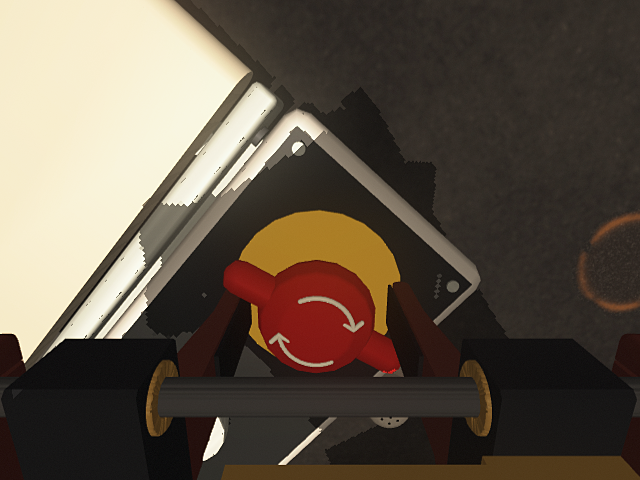

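Wings now run from px (237,274) to (390,355), about 43° of twist. A little more, then back.

Emit:
servo_tool:
  plan:
    - [[-0.45,0,0,0,0,0,-0.5],[-0.45,0,0,0,0,0,0],[-0.45,0,0,0,0,0,0],[-0.45,0,0,0,0,0,0.8],[-0.45,0,0,0,0,0,1]]

```text
t: 7.47
ee_pos: [542.4, -98.3, 212.7]
orientation: [-2.996, 0.944, 0.0]
ft_force: [-1.1, 2.6, 2.9]
width: 63.5
grasp_force: 1.5
```

Emit:
servo_tool:
  plan:
    - [[-0.45,0,0,0,0,0,1],[-0.45,0,0,0,0,0,1],[-0.45,0,0,0,0,0,1],[-0.45,0,0,0,0,0,1],[-0.45,0,0,0,0,0,1]]

```text
t: 7.88
ee_pos: [542.3, -98.7, 212.5]
orientation: [3.129, -0.271, -0.0]
ft_force: [-0.1, 0.1, 0.1]
width: 63.8
grasp_force: 0.5
```

Emit:
servo_tool:
  plan:
    - [[-0.45,0,0,0,0,0,1],[-0.45,0,0,0,0,0,1],[-0.45,0,0,0,0,0,1],[-0.45,0,0,0,0,0,1],[-0.45,0,0,0,0,0,1]]

```text
t: 8.3
ee_pos: [542.4, -98.9, 212.5]
orientation: [3.114, 0.412, 0.0]
ft_force: [0.3, 0.2, -0.4]
width: 63.5
grasp_force: 0.0
```

Emit:
servo_tool:
  plan:
    - [[-0.45,0,0,0,0,0,0],[-0.45,0,0,0.5,0,0,0],[-0.45,0,0,0.6,0,0,0],[-0.45,0,0,0.6,0,0,0],[-0.45,0,0,0.6,0,0,0]]

```text
t: 8.72
ee_pos: [542.2, -98.7, 305.4]
orientation: [3.116, 0.399, -0.001]
ft_force: [0.4, 0.0, -0.7]
width: 63.7
grasp_force: 0.0
```

Emit:
servo_tool:
  plan:
    - [[1,0,0,0,0,0,1],[1,0,0,0,0,0,1],[1,0,0,0,0,0,1],[1,0,0,0,0,0,1],[1,0,0,0,0,0,1]]

```text
t: 9.13
ee_pos: [542.4, -98.7, 304.7]
orientation: [2.953, 1.07, 0.0]
ft_force: [-1.0, 0.5, -0.1]
width: 33.9
grasp_force: 0.0
```

```bash
python3 - <<'E'
from h import *
o=readout.get_obs(); print(o['t'],o['ee_pos'].round(1),o['width'],o['ft_force'].round(1))
R=cv2.Rodrigues(o['orientation'])[0]; print('tool y ang',np.degrees(np.arctan2(R[1,1],R[0,1])).round(1),R[:,2].round(3))
c,im=grab('wrist','w5.png')
for k in('red','blue','green'):
    for b in blobs(im,k): print(k,b[0],b[1],b[2],plane(c,b[1],142).round(1))
for z in(155.5,164.5): print(z,proj(c,[542.7,-98.5,z]).round(1))
for z in(148,157): print('tip',z,proj(c,[542.7+44*np.cos(np.radians(61.5)),-98.5+44*np.sin(np.radians(61.5)),z]).round(1))
E
```

```text
9.1333 [542.4 -98.7 304.7] 33.91260842856069 [-1.   0.5 -0.1]
tool y ang -50.2 [ 0.    -0.001 -1.   ]
red 5293 [317.2 248.2] [279 189  78 121] [541.7 -98.3 142. ]
red 312 [587.4 423.3] [572 417  28  18] [ 566.7 -355.   142. ]
blue 1339 [110.9 114.2] [90 94 44 42] [527.   53.6 142. ]
green 1269 [184.4 159.2] [164 140  43  40] [533.3   4.  142. ]
155.5 [318.4 253.6]
164.5 [318.5 258.3]
tip 148 [292.7 188.4]
tip 157 [291.8 190.7]
```

View pics/w5.png

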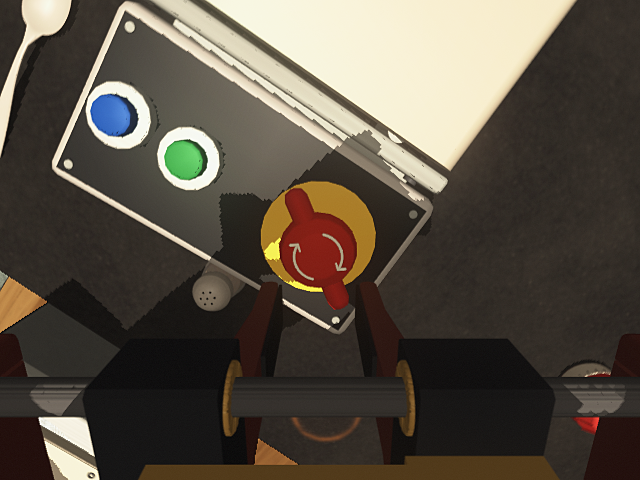

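The head is up (dome width and arrow position at px (318,258) match the raised height) and turned back. Now to the blue button at about (527,54.5), with the gripper turned clear of the roller head.

Emit:
servo_tool:
  plan:
    - [[1,-0.04,0.38,0,0,0,1],[1,-0.04,0.38,0,0,0,1],[1,-0.04,0.38,0,0,0,1],[1,-0.04,0.38,0,0,0,1],[1,-0.04,0.38,0,0,0,1]]

```text
t: 9.6
ee_pos: [534.3, -22.0, 304.6]
orientation: [2.653, 1.682, -0.0]
ft_force: [-0.2, 0.8, 0.3]
width: 0.3
grasp_force: 0.0
```

Emit:
servo_tool:
  plan:
    - [[1,-0.04,0.38,0,0,0,1],[1,-0.04,0.38,0,0,0,1],[1,-0.04,0.38,0,0,0,1],[1,-0.04,0.38,0,0,0,1],[1,-0.03,0.4,0,0,0,1]]

```text
t: 10.02
ee_pos: [526.7, 54.8, 304.6]
orientation: [2.226, 2.216, -0.0]
ft_force: [0.8, -0.6, 0.2]
width: 0.2
grasp_force: 0.0
```

Emit:
servo_tool:
  plan:
    - [[1,0,0,-0.5,0,0,0],[1,0,0,-0.5,0,0,0],[1,0,0,-0.5,0,0,0],[1,0,0,-0.3,0,0,0],[1,0,0,0,0,0,0]]

```text
t: 10.43
ee_pos: [525.4, 54.1, 230.1]
orientation: [-2.228, -2.211, 0.006]
ft_force: [-0.5, -0.8, -1.0]
width: 0.3
grasp_force: 0.0
```

```bash
python3 - <<'E'
from h import *
o=readout.get_obs(); print(o['t'],o['ee_pos'].round(1),o['width'],o['ft_force'].round(1))
c,im=grab('wrist','w6.png')
for k in('blue','green','red'):
    for b in blobs(im,k): print(k,b[0],b[1],b[2],plane(c,b[1],142).round(1))
E
```

```text
10.4333 [525.4  54.1 230.1] 0.3137001308379294 [-0.5 -0.8 -1. ]
blue 807 [327.2 278.4] [299 264  50  44] [528.6  62.9 142. ]
blue 61 [318.5 300.8] [318 286   2  31] [524.3  51.  142. ]
```

View pics/w6.png

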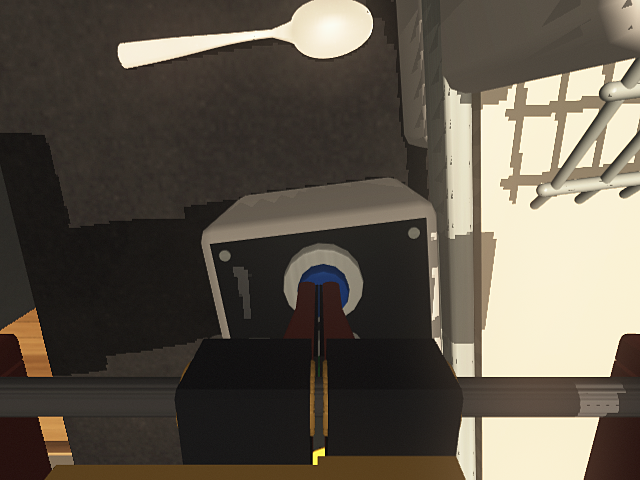

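The fingertips (px (318,285)) are over the blue cap inside its bezel at (323,283). Pressing now.

Emit:
servo_tool:
  plan:
    - [[1,0,0,-0.15,0,0,0],[1,0,0,-0.1,0,0,0],[1,0,0,-0.08,0,0,0],[1,0,0,0,0,0,0],[1,0,0,0,0,0,0]]

```text
t: 10.9
ee_pos: [527.3, 54.3, 220.1]
orientation: [2.227, 2.214, 0.002]
ft_force: [0.9, -0.2, 3.7]
width: 0.5
grasp_force: 1.3
```

Emit:
servo_tool:
  plan:
    - [[1,0,0,-0.03,0,0,0],[1,0,0,0,0,0,0],[1,0,0,0,0,0,0]]

```text
t: 11.15
ee_pos: [527.3, 54.3, 218.7]
orientation: [2.227, 2.215, 0.002]
ft_force: [1.5, -0.5, 3.8]
width: 0.4
grasp_force: 1.7
```

Emit:
servo_tool:
  plan:
    - [[1,0,0,-0.04,0,0,0],[1,0,0,-0.03,0,0,0],[1,0,0,0,0,0,0],[1,0,0,0,0,0,0]]

```text
t: 11.48
ee_pos: [527.3, 54.3, 216.3]
orientation: [2.227, 2.215, 0.002]
ft_force: [0.5, -2.1, 11.2]
width: 0.1
grasp_force: 5.2
```

Emit:
servo_tool:
  plan:
    - [[1,0,0,-0.03,0,0,0],[1,0,0,-0.02,0,0,0],[1,0,0,0,0,0,0],[1,0,0,0,0,0,0]]

```text
t: 11.82
ee_pos: [527.4, 54.3, 215.9]
orientation: [2.226, 2.215, 0.002]
ft_force: [-5.1, -1.7, 27.2]
width: 0.5
grasp_force: 13.8
```

Fully in (hard stop felt). Lifting off.

Emit:
servo_tool:
  plan:
    - [[1,0,0,0.2,0,0,0],[1,0,0,0.5,0,0,0],[1,0,0,0.8,0,0,0],[1,0,0,0.8,0,0,0],[1,0,0,0.5,0,0,0]]

```text
t: 12.23
ee_pos: [526.7, 54.5, 327.6]
orientation: [2.227, 2.215, 0.001]
ft_force: [0.0, -0.3, -0.3]
width: 0.4
grasp_force: 0.0
```

Emit:
servo_tool:
  plan:
    - [[1,-0.5,-0.5,0.5,0,0,0],[1,-0.5,-0.5,0.5,0,0,0],[1,0,0,0,0,0,0],[1,0,0,0,0,0,0],[1,0,0,0,0,0,0]]

```text
t: 12.65
ee_pos: [486.5, 14.5, 364.8]
orientation: [-2.227, -2.214, 0.001]
ft_force: [0.0, -0.8, -0.2]
width: 0.7
grasp_force: 0.0
```

```bash
python3 - <<'E'
from h import *
o=readout.get_obs(); print(o['t'],o['ee_pos'].round(1),o['ft_force'].round(1))
c,im=grab('top','t2.png'); a=cv2.imread('pics/top0.png')
for k in('red','blue'):
    for q in(a,im): print(k,[(b[0],b[1]) for b in blobs(q,k,20)][:4])
cv2.imwrite('pics/t2c.png',cv2.resize(im[200:330,130:520],None,fx=2,fy=2))
E
```

```text
12.65 [486.5  14.5 364.8] [ 0.  -0.8 -0.2]
red [(np.int32(363), array([483. , 242.3])), (np.int32(200), array([372. , 247.7])), (np.int32(94), array([564.6, 274.6]))]
red [(np.int32(361), array([483. , 242.2])), (np.int32(142), array([374.8, 248.5])), (np.int32(102), array([338.2, 265.8])), (np.int32(94), array([564.6, 274.6]))]
blue [(np.int32(39), array([323.1, 253.7]))]
blue []
```

View pics/t2c.png

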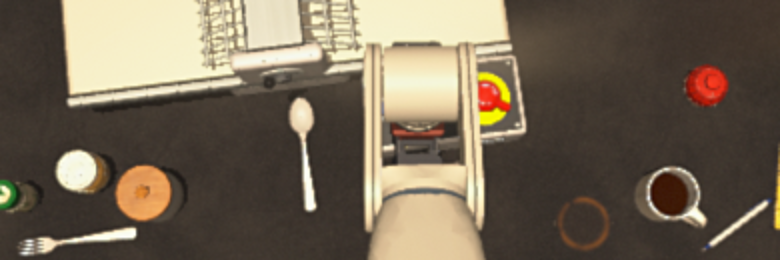

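The arm is clear above the console, the other objects in view are where they were, and the stop head is at rest. Handing in.

```bash
python3 -c "from workcell import close_job; print(close_job())"
```

```text
the job is handed in; nothing more can be done
None
```

I handed the job in: the stop button latched, was twisted free, came back up and turned back, and blue reset was pressed to its hard stop and released. Green start wasn't touched and nothing in view had moved, but the arm hid the salt shaker and the blue and green buttons in the final picture, and no verdict came back.

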